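Centre-punch a bracket blank through its marking jig

TASK

Take the spring-loaded centre punch out of its wooden holder, put its nose pin through the hole of the orange guide plate down onto the bracket blank, and, keeping it upright, press straight down until the hidden spring snaps; stop there and do not force it on against its end stop. Then put the punch back upright in its holder, resting on its collar, and let go. Never set it off anywhere else, and leave the other things on the bench where they are.

Things in the scene. Friction and masses are not known exactly. Their poses are not given: they have to be found in the camera images.
- punch: spring-loaded centre punch, 0.2 to 0.35 kg, upright in the holder at the start. Origin: centre of the underside of its dark round collar (38 mm diameter, z 0 to 6 mm); z up along it. Above: a square brass barrel to grip, 20 x 20 mm, flats facing own x and y, z 6 to 56 mm, then a red cap to 64 mm; the fingertips may rest on the collar. Below: a steel sleeve, 16 mm diameter, z 0 to -25 mm
- punch_nose (a point): centre of the steel sleeve's lower end, 25 mm below the punch's origin. A dark steel pin, 5 mm diameter with a round end, sticks out of it straight down; how far differs from start to start: 24 to 36 mm, not measured. Pressing pushes the pin in, against the springs
- punch_catch (a point): hidden catch in the barrel, 26 mm above the punch's origin while set. Pressing: 3 N preload, then 2.5 N per mm for about 4 mm; at about 13 N the catch snaps, jumping 3 mm up the barrel, and the force falls at once to about 6 N. Some 3.5 mm further the pin meets a solid stop and the force shoots up; over 25 N spoils the blank. Unloading the pin sets the catch again
- jig: fixed marking jig with the ORANGE plate, origin at the centre of its underside. Plywood base 120 x 85 mm (x, y), 12 mm high; on it an aluminium bracket blank; on that the orange plate 66 x 56 mm, top at 25 mm, centred 12 mm along +x from the origin, with four screw heads 4 mm high at its corners. A dark strip 24 mm high stands along the base's -x edge
- jig_spot (a point): the point to mark, on the blank's upper face, 15 mm above the bench, on the axis of the one round hole through the orange plate, 10 mm below the plate's top. The hole is 7 mm in diameter with a 45 degree funnel mouth 15 mm wide and 4 mm deep; a thin white ring is painted round it
- bluejig: a fixed jig just like the first but with a BLUE plate; its bracket is done: leave it alone
- holder: fixed wooden block 75 x 75 x 66 mm, origin at the centre of its underside; a 21 mm wide, 64 mm deep bore with a 4 mm chamfer goes down from its top centre. The punch stands in it with its collar on the top face
- holder_mouth (a point): centre of the bore's mouth on the holder's top face, 66 mm above the bench: the punch's origin lies here when it is put away
- glue: bystander: white glue bottle with a yellow label, 48 mm diameter, 110 mm high, loose
- pliers: bystander: red-handled pliers, 160 mm long, 11 mm high, loose
- offcut: bystander: light wood strip 160 x 35 x 18 mm, loose
- batten: bystander: dark wood strip 180 x 20 x 12 mm, loose
- bracket: bystander: finished aluminium angle bracket 70 x 30 x 45 mm, loose
- jar: bystander: glass jar with green lid, 56 mm diameter, 60 mm high, loose
- cutter: bystander: yellow knife, 145 mm long, 14 mm high, loose
Things that resemble listed ones, but are neither listed nor needed, are in the scene too. Leave any blue look-alike of the punch alone.

How it is judged:
On the way:
1. with its pin in the orange plate's hole and held upright, the punch is pressed until its catch snaps (z of punch_catch in the frame of punch above 0.028 m and horizontal distance between punch_nose and jig_spot below 0.003 m and z of punch_nose in the frame of jig_spot below 0.034 m and angle between punch's own z axis and vertical below 0.12 rad), for 0.05 s.
At the end, for the whole second after the job is handed in: the punch has been snapped on the blank through the orange plate and stands again in its holder: within 6 mm of the bore's axis, its collar within 3 mm of the top face, upright within 3.4 degrees, at rest, its catch set again (horizontal distance between punch and holder_mouth below 0.006 m and z of punch in the frame of holder_mouth below 0.003 m and angle between punch's own z axis and vertical below 0.06 rad and linear speed of punch below 0.02 m/s and z of punch_catch in the frame of punch below 0.0268 m); the robot touches nothing.
It fails at once if the blank or jig is pressed with more than 25 N (contact force between punch and jig above 25 N).
It fails at once if the punch is set off away from the hole of the orange plate or held slanted (z of punch_catch in the frame of punch above 0.0278 m and (horizontal distance between punch_nose and jig_spot above 0.006 m or angle between punch's own z axis and vertical above 0.15 rad)).
It fails at once if the jig with the blue plate is pressed (contact force between bluejig and anything else above 5 N).
It fails at once if a bystander is shifted by more than 2 cm (distance of any of glue, pliers, offcut, batten, bracket, jar, cutter from where it was at the start of the episode above 0.02 m).
It also fails if it takes over 61 s, if anything falls off the work surface, if the arm or the gripper's body presses on something with over 40 N, if the wrist force passes 120 N, or if a joint passes its speed limit or range.

ROBOT

A 6-joint arm with a two-finger parallel gripper is mounted at the origin on the work surface. World frame = base frame: x ahead of the robot, y to its left, z up, the work surface at z = 0. Lengths are in m, angles in rad, forces in N, time in s.
With the tool pointing down it reaches from about 0.3 to 0.75 m from the base axis. Payload 8.5 kg.
Tool frame: the origin (TCP) lies midway between the tips of the shut fingers; the grasp point (between the pads) lies r.grip_point_offset behind it (r.grip_point_offset is the distance from the TCP to the grasp point, in m); z points along the fingers, y is the line along which they close (so a half turn about z gives the same grasp; the last joint's range is limited). The gripper opens to 88 mm and grips with 3 to 60 N. Pads are 18 mm wide; open, the fingers measure 123 mm over their backs; the gripper's body (75 mm by 187 mm) begins 45 mm behind the grasp point.
Start: joints at [-1.399, 0.381, 1.297, -0, 1.464, -0.215], TCP at [0.207, -0.509, 0.239] pointing down, gripper open.
Joint ranges: [-3.11, 3.11], [-0.89, 2.33], [0.22, 2.48], [-1.42, 4.56], [0.17, 2.85], [-2.88, 2.88]. Speed limits (rad/s): [2.39, 2.39, 3.14, 3.14, 3.14, 3.14].

INTERFACE

Orientations are given as a unit quaternion [x, y, z, w].
In Python, from bench import r, capture, camera_model gives the robot as it stands.
- The arm moves only by the tool move_arm, never from a script. Its argument "deltas" is a list of rows, each a list of 3 entries, a list of its own where there are three numbers: the shift along the tool's x, y, z in cm, then the turn about the tool's z in rad, then the closure in counts, from 0 (fully open) to 255 (shut). In form: [[[dx, dy, dz], yaw, hand], ...]. A call has exactly 10 rows; each row is the pose to reach, as a shift and turn from the pose commanded when the call began, along the tool's axes at that moment; what a row does not reach only later rows make up. A row lasts 1/12 s, in which the tool goes at most 41.7 mm and 7.16 degrees, less where a joint would pass 70% of its speed; a pose out of reach is approached as far as the arm can. A call with a gripper value outside its range is refused whole. The fingers move at their own pace and stop on an object; "squeeze" is the grip in N (left out, the last holds). Time passes only in rows, so rows that repeat a pose let the fingers close, or fill a call up. It gives the time, the measured TCP pose, the force, the opening and the grip force at its end, in the units of the state.
- r.state(): the state, without advancing time (a new reading comes with each control period).
- capture(name): name is "side" or "top"; returns the picture (384x512x3 uint8, red, green, blue); there is no depth.
- camera_model(name): a dict with "fx", "fy", "cx", "cy" (pixels), "R" (3x3) and "t" (3): a world point X has camera coordinates R X + t. Camera axes: x right, y down, z forward; pixel columns grow to the right and rows downward; lengths in m; the calibration is good to about 2 mm. A picture is of the moment at which its call begins. camera_model takes no time and is no camera call.
- r.close_job(): hands the job in; it is judged then, once.
The state is a dict: "time_s": time; "q": joint angles; "qvel": joint speeds; "joint_efforts": joint torques, N m; "position": TCP position; "tcp_rot": TCP orientation; "force": force on the tool from outside, world axes, zero at the start; "moment": the same for the moment, N m; "opening": finger opening in m; "grasp_force": force on a finger pad.
Only numpy, scipy, OpenCV 4.12 (cv2) and the standard library are available. Lean on these libraries where they do the work, as an engineer would, in place of code of your own. Each camera call takes 0.05 s, during which the arm holds its last target. There are 200 camera calls.

## Working session

There is one attempt and no reset: what is moved stays moved. The work goes in short steps, Python scripts to look and compute and a tool call to move; the robot and the scene stay as the last step left them, time stands still between calls to the robot, and variables do not carry over. Pictures are saved under pics/ and viewed, at most 10 in all, crops included, and the job is handed in when it is done.

Besides the shell and the picture viewer there is one more tool, called as a command line: name --argument value ..., lists and objects as JSON in quotes. move_arm: Moves the arm, as the interface text tells. Its arguments: {"type":"object","properties":{"deltas":{"type":"array","items":{"type":"array"}},"squeeze":{"type":"number"}},"required":["deltas"]}

```bash
mkdir -p pics; python3 - <<'E'
from bench import r,capture,camera_model
import cv2,numpy as np
for n in("side","top"):
    im=capture(n); np.save(f"{n}0.npy",im)
    cv2.imwrite(f"pics/{n}0.png",cv2.resize(im[:,:,::-1],(800,600),interpolation=cv2.INTER_CUBIC))
    c=camera_model(n);print(n,c["fx"],c["fy"],c["cx"],c["cy"],np.round(c["R"],4).tolist(),np.round(c["t"],4).tolist())
s=r.state();print(s["time_s"],s["position"],s["tcp_rot"],s["force"],s["opening"],r.grip_point_offset)
E
```

```text
side 391.04291715625965 391.04291715625965 260.76017619104226 193.28681087277857 [[0.979, -0.2031, 0.0153], [-0.1247, -0.6572, -0.7433], [0.161, 0.7259, -0.6687]] [-0.5401, 0.1125, 0.9625]
top 370.773435995963 370.773435995963 254.62477158708387 193.5475005779604 [[-0.0035, -0.9997, -0.0245], [-0.9908, 0.0068, -0.1352], [0.1353, 0.0238, -0.9905]] [0.013, 0.5844, 1.1251]
0.1 [ 0.20744202 -0.50911009  0.23821067] [ 9.81354722e-01  1.92204291e-01  3.29641859e-05 -6.48158077e-04] [-0.53598803 -0.61081846 -1.04849542] 0.08823360612229715 0.0187
```

View pics/side0.png

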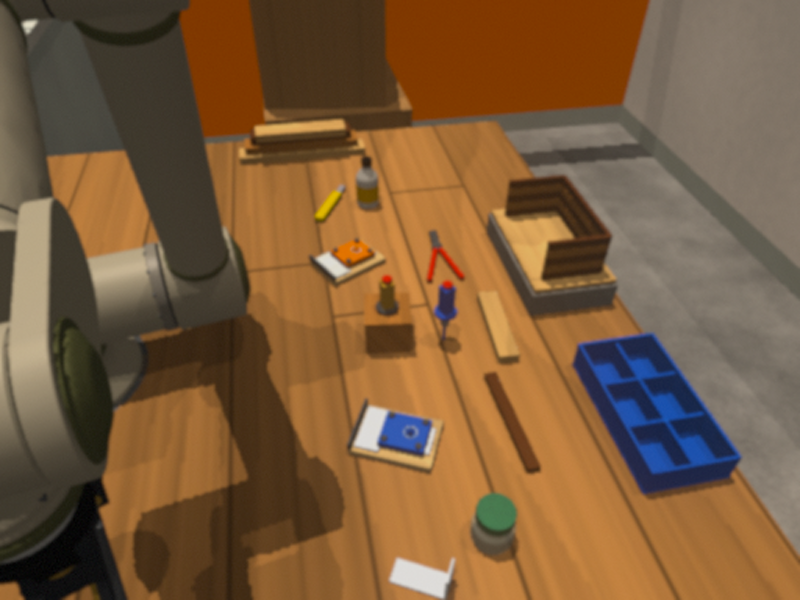

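View pics/top0.png

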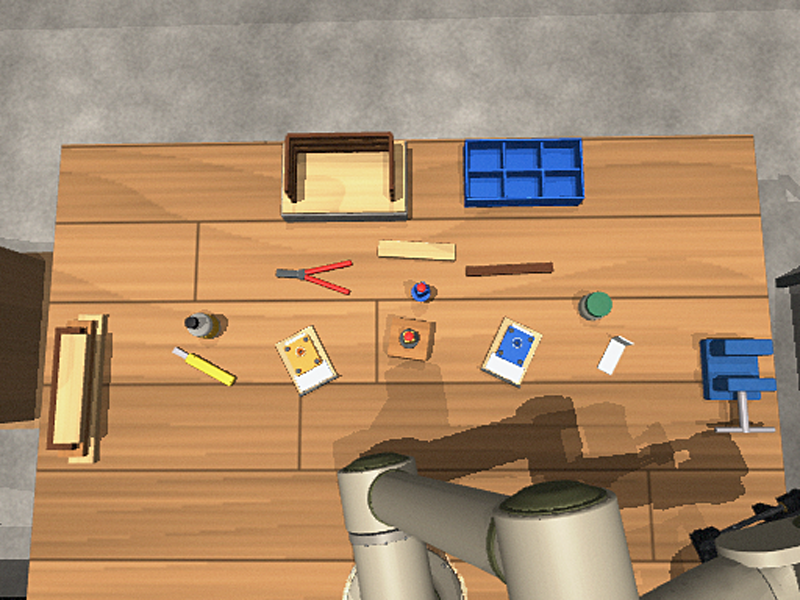

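The side view shows the brass punch with its red cap in the wooden holder at (386,290), and the top view has it at (410,338). The orange jig is at side (353,255) and top (303,352).

Possible confusions: the blue look-alike at side (446,300) / top (421,291), and the blue jig at side (408,433) / top (516,343). I choose the brass one and the orange plate, and check both in one close crop.

```bash
cat > h.py <<'E'
import numpy as np,cv2
from bench import camera_model
def ray(n,u,v):
    c=camera_model(n);R=np.array(c["R"]);C=-R.T@np.array(c["t"])
    return C,R.T@np.array([(u-c["cx"])/c["fx"],(v-c["cy"])/c["fy"],1])
def atz(n,u,v,z):
    C,d=ray(n,u,v);return C+d*(z-C[2])/d[2]
def proj(n,X):
    c=camera_model(n);p=np.array(c["R"])@np.array(X)+np.array(c["t"])
    return np.array([c["fx"]*p[0]/p[2]+c["cx"],c["fy"]*p[1]/p[2]+c["cy"]])
def tri(a,b):
    A=np.zeros((3,3));y=np.zeros(3)
    for C,d in(ray("side",*a),ray("top",*b)):
        d=d/np.linalg.norm(d);P=np.eye(3)-np.outer(d,d);A+=P;y+=P@C
    return np.linalg.solve(A,y)
E
python3 - <<'E'
from h import *
I={n:np.load(n+"0.npy") for n in("side","top")}
def crop(n,x,y,w,h,s): return cv2.resize(I[n][y:y+h,x:x+w,::-1],(w*s,h*s),interpolation=cv2.INTER_CUBIC)
# each 48x36 px at 8x
t=[("top",238,192),("top",170,207),("side",222,172),("side",199,148)]
c=[crop(n,x,y,48,36,8) for n,x,y in t]
cv2.imwrite("pics/crop.png",np.vstack([np.hstack(c[:2]),np.hstack(c[2:])]))
cap={}
for n,(u,v) in(("side",(247,180)),("top",(262,215))):
    im=I[n].astype(int);m=(im[...,0]>120)&(im[...,1]<70)&(im[...,2]<70)
    ys,xs=np.nonzero(m);k=(abs(xs-u)<12)&(abs(ys-v)<12);cap[n]=(xs[k].mean(),ys[k].mean());print(n,k.sum(),cap[n])
print("cap",tri(cap["side"],cap["top"]),atz("top",*cap["top"],.130),atz("side",*cap["side"],.127))
E
```

```text
side 21 (np.float64(247.1904761904762), np.float64(178.71428571428572))
top 15 (np.float64(261.6666666666667), np.float64(214.6))
cap [ 0.51238026 -0.01225907  0.12390133] [ 0.51095025 -0.01219027  0.13      ] [ 0.51270105 -0.01593094  0.127     ]
```

View pics/crop.png

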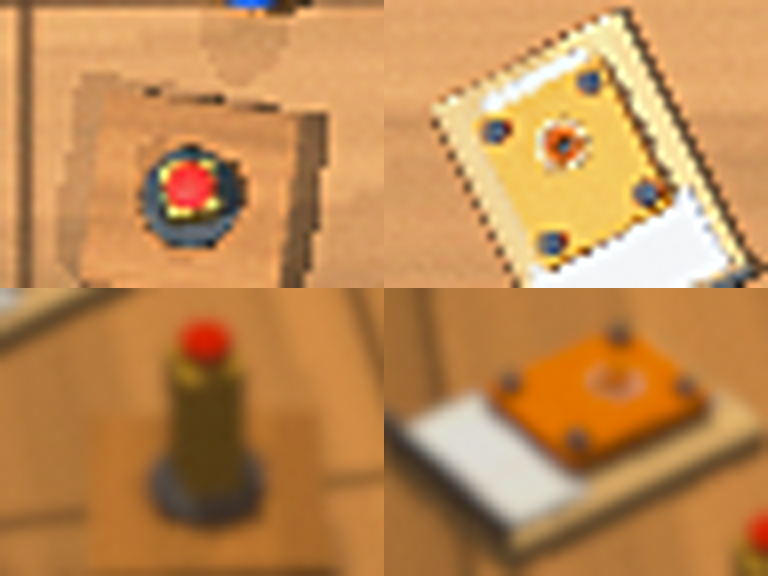

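The crop confirms the choice: brass barrel with a red cap on a dark collar in the holder, and the orange plate with its ringed hole. In original pixels the hole is at top (191.9,224.7) and side (227.6,159.3). The collar is at top (261.3,216.9).

```bash
python3 - <<'E'
from h import *
f=lambda x:np.round(x,4)
print("hole tri",f(tri((227.6,159.3),(191.9,224.7))),"top@25",f(atz("top",191.9,224.7,.025)),"side@25",f(atz("side",227.6,159.3,.025)))
print("collar top@72",f(atz("top",261.3,216.9,.072)))
# side: barrel axis: cap centre u247.2, collar centre (207,490-288)/8
print("collar side@70",f(atz("side",222+25.4,172+25.0,.070)))
C,d=ray("side",247,185);print("side view azimuth",np.degrees(np.arctan2(d[1],d[0])),C)
# holder yaw from top crop edges
p=lambda x,y,z:atz("top",238+(x+.5)/8-.5,192+(y+.5)/8-.5,z)
a,b=p(107,86,.066),p(298,116,.066);v=b-a;print("holder edge",f(a),f(b),np.linalg.norm(v),np.degrees(np.arctan2(v[1],v[0])))
# jig screws in top crop -> plate centre/yaw, z=.029
q=lambda x,y,z:atz("top",170+(x-384+.5)/8-.5,207+(y+.5)/8-.5,z)
S=[q(x,y,.029) for x,y in((497,130),(590,82),(648,194),(552,243))]
print("screws",f(S),[f(np.linalg.norm(S[i]-S[(i+1)%4])) for i in range(4)])
E
```

```text
hole tri [0.4906 0.2095 0.0215] top@25 [0.4885 0.2089 0.025 ] side@25 [0.492  0.2048 0.025 ]
collar top@72 [ 0.5086 -0.0107  0.072 ]
collar side@70 [ 0.5122 -0.0194  0.07  ]
side view azimuth 80.18577047906992 [ 0.38778563 -0.73436831  0.73556341]
holder edge [0.5539 0.0208 0.066 ] [ 0.5419 -0.0521  0.066 ] 0.07386897533372366 -99.3291857657331
screws [[0.4944 0.2343 0.029 ]
 [0.5131 0.1978 0.029 ]
 [0.469  0.1742 0.029 ]
 [0.45   0.2116 0.029 ]] [np.float64(0.041), np.float64(0.0501), np.float64(0.042), np.float64(0.0498)]
```

move_arm --deltas '[[[3.1,-2.3,0.4],0.05,0],[[6.2,-4.6,0.8],0.1,0],[[9.3,-6.9,1.2],0.15,0],[[12.4,-9.2,1.6],0.2,0],[[15.5,-11.5,2.0],0.25,0],[[18.6,-13.8,2.4],0.3,0],[[21.7,-16.0,2.8],0.35,0],[[24.8,-18.3,3.2],0.4,0],[[27.9,-20.6,3.6],0.45,0],[[31.0,-22.9,4.0],0.555,0]]'

```text
time_s: 0.93
position: [0.4077, -0.1801, 0.1987]
tcp_rot: [0.997, -0.082, -0.0, -0.0]
force: [0.5, -1.6, 0.6]
opening: 0.0883
grasp_force: 0.0
```

move_arm --deltas '[[[1.2,-3.0,0.3],0,0],[[2.4,-6.0,0.6],0,0],[[3.6,-9.0,1.0],0,0],[[4.8,-12.0,1.3],0,0],[[6.0,-15.0,1.7],0,0],[[7.0,-17.3,2.0],0,0],[[7.4,-18.2,2.3],0,0],[[7.4,-18.2,2.5],0,0],[[7.4,-18.2,2.5],0,0],[[7.4,-18.2,2.5],0,0]]'

```text
time_s: 1.77
position: [0.5091, -0.0156, 0.1739]
tcp_rot: [0.997, -0.082, -0.0, 0.0]
force: [0.3, -0.2, 0.3]
opening: 0.0881
grasp_force: 0.0
```

```bash
python3 - <<'E'
from h import *
from bench import r,capture
print(r.state()["position"])
o=[]
for n,x,y in(("side",205,130),("top",222,180)):
    im=capture(n);np.save(n+"1.npy",im);o.append(cv2.resize(im[y:y+75,x:x+80,::-1],(400,375),interpolation=cv2.INTER_CUBIC))
cv2.imwrite("pics/c1.png",np.hstack(o))
E
```

```text
[ 0.50910207 -0.01558062  0.17386701]
```

View pics/c1.png

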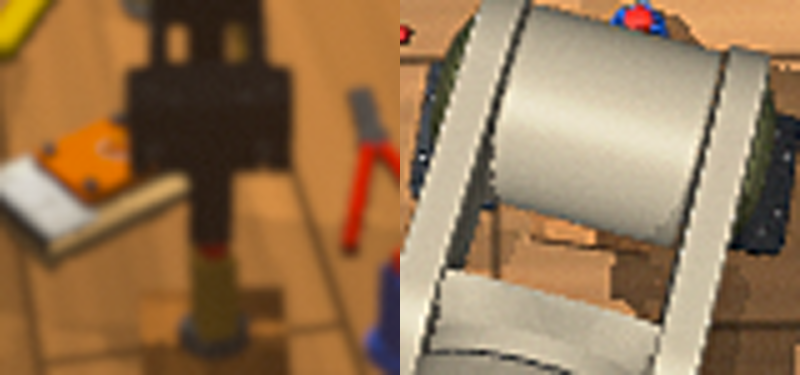

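The side view shows the near finger in line with the barrel (finger x≈212, barrel x≈214 in the crop), so I descend.

move_arm --deltas '[[[0,0,1.5],0,0],[[0,0,3.0],0,0],[[0,0,4.5],0,0],[[0,0,6.0],0,0],[[0,0,7.5],0,0],[[0,0,8.5],0,0],[[0,0,9.2],0,0],[[0,0,9.7],0,0],[[0,0,9.8],0,0],[[0,0,9.8],0,0]]'

```text
time_s: 2.7
position: [0.5097, -0.0148, 0.0762]
tcp_rot: [0.997, -0.081, 0.0, 0.0]
force: [0.6, -0.2, 0.1]
opening: 0.088
grasp_force: 0.0
```

move_arm --deltas '[[[0,0,0],0,60],[[0,0,0],0,100],[[0,0,0],0,130],[[0,0,0],0,150],[[0,0,0],0,165],[[0,0,0],0,180],[[0,0,0],0,190],[[0,0,0],0,200],[[0,0,0],0,210],[[0,0,0],0,220]]' --squeeze 10

```text
time_s: 3.53
position: [0.5099, -0.0143, 0.076]
tcp_rot: [0.997, -0.081, 0.0, -0.0]
force: [4.4, 8.9, 3.2]
opening: 0.0238
grasp_force: 8.9
```

move_arm --deltas '[[[0,0,0],0,225],[[0,0,0],0,230],[[0,0,0],0,235],[[0,0,0],0,240],[[0,0,0],0,240],[[0,0,0],0,240],[[0,0,0],0,240],[[0,0,0],0,240],[[0,0,0],0,240],[[0,0,0],0,240]]'

```text
time_s: 4.37
position: [0.51, -0.0141, 0.0761]
tcp_rot: [0.997, -0.081, 0.0, -0.0]
force: [3.1, 4.2, 0.6]
opening: 0.0232
grasp_force: 10.0
```

```bash
python3 - <<'E'
from h import *
o=[]
for n,x,y,w,h in(("side",234,170,30,36),("top",248,202,30,36)):
    im=np.load(n+"0.npy");c=cv2.resize(im[y:y+h,x:x+w,::-1],(w*13,h*13),interpolation=cv2.INTER_LANCZOS4)
    raw=c.copy();rows=[raw]
    for yaw in(-18,-2):
        k=c.copy()
        for z in(.072,.122):
            a=np.radians(yaw);e=np.array([[1,1],[-1,1],[-1,-1],[1,-1]])*.01
            P=[[.511,-.0125,0]+np.array([np.cos(a)*q[0]-np.sin(a)*q[1],np.sin(a)*q[0]+np.cos(a)*q[1],z]) for q in e]
            P=np.array([(proj(n,p)-[x,y]+.5)*13 for p in P]).astype(np.int32)
            cv2.polylines(k,[P],True,(255,0,255) if z<.1 else (0,255,0),1)
        rows.append(k)
    o.append(cv2.resize(np.hstack(rows),(780,300),interpolation=cv2.INTER_AREA))
cv2.imwrite("pics/yaw.png",np.vstack(o))
E
```

```text
(no output)
```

View pics/yaw.png

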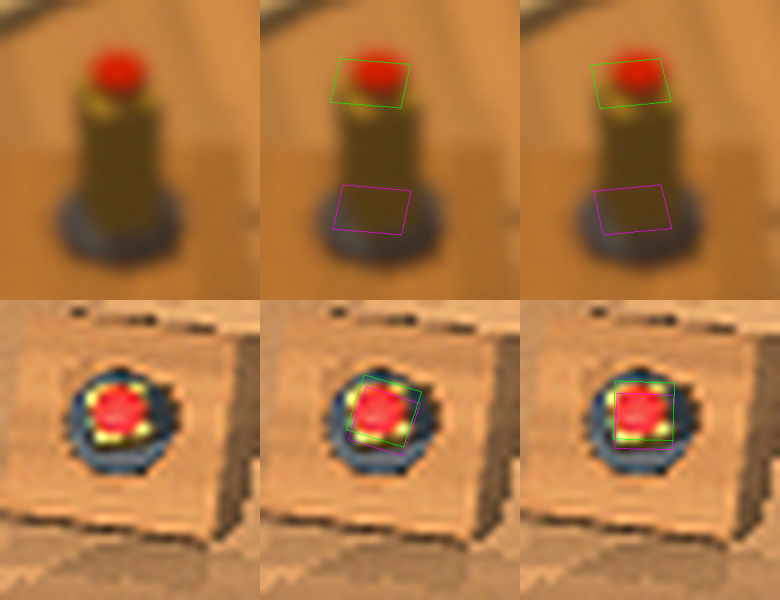

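In the top crop the yellow corners tilt the other way, about +0 to +7° yaw. The opening of 23 mm also fits a yaw error of about 10°. I open a little, turn back, shift slightly and regrip.

move_arm --deltas '[[[0,0,0],0,150],[[0,0,0],0,150],[[0,0,0],0,150],[[0.1,-0.2,0],-0.1,150],[[0.1,-0.2,0],-0.2,150],[[0.1,-0.2,0],-0.2,150],[[0.1,-0.2,0.1],-0.2,180],[[0.1,-0.2,0.1],-0.2,200],[[0.1,-0.2,0.1],-0.2,220],[[0.1,-0.2,0.1],-0.2,240]]'

```text
time_s: 5.2
position: [0.5109, -0.0128, 0.0748]
tcp_rot: [1.0, 0.018, -0.0, 0.0]
force: [0.5, -0.2, -1.3]
opening: 0.0199
grasp_force: 9.8
```

move_arm --deltas '[[[0,0,0],0,240],[[0,0,0],0,240],[[0,0,0],0,240],[[0,0,0],0,240],[[0,0,0],0,240],[[0,0,0],0,240],[[0,0,0],0,240],[[0,0,0],0,240],[[0,0,0],0,240],[[0,0,0],0,240]]'

```text
time_s: 6.03
position: [0.511, -0.0127, 0.075]
tcp_rot: [1.0, 0.019, -0.0, -0.0]
force: [-0.5, 0.4, -2.3]
opening: 0.0201
grasp_force: 9.8
```

move_arm --deltas '[[[0,0,0],0,245],[[0,0,0],0,245],[[0,0,-0.5],0,245],[[0,0,-1.5],0,245],[[0,0,-2.8],0,245],[[0,0,-4.2],0,245],[[0,0,-5.6],0,245],[[0,0,-7.0],0,245],[[0,0,-8.2],0,245],[[0,0,-8.8],0,245]]' --squeeze 50

```text
time_s: 6.87
position: [0.5114, -0.0128, 0.1647]
tcp_rot: [1.0, 0.019, 0.001, 0.0]
force: [0.0, 0.0, -2.3]
opening: 0.0196
grasp_force: 49.6
```

move_arm --deltas '[[[-0.1,-1.5,0],0,245],[[-0.3,-4.5,0],0,245],[[-0.5,-8.0,0],0,245],[[-0.7,-11.5,0],0,245],[[-0.9,-15.0,0],0,245],[[-1.1,-18.0,0.5],0,245],[[-1.2,-20.5,1.5],0,245],[[-1.3,-21.8,2.7],0,245],[[-1.3,-22.2,3.7],0,245],[[-1.3,-22.2,4.4],0,245]]'

```text
time_s: 7.7
position: [0.4891, 0.2091, 0.1178]
tcp_rot: [1.0, 0.019, -0.001, 0.0]
force: [0.3, -1.1, -2.8]
opening: 0.0196
grasp_force: 49.6
```

```bash
python3 - <<'E'
from h import *
from bench import r,capture
capture("side");s=r.state();print(s["position"],s["force"],s["tcp_rot"])
o=[]
for n,x,y in(("side",197,120),("top",162,195)):
    im=capture(n);np.save(n+"2.npy",im);o.append(cv2.resize(im[y:y+60,x:x+50,::-1],(400,480),interpolation=cv2.INTER_CUBIC))
cv2.imwrite("pics/c2.png",np.hstack(o))
E
```

```text
[0.48891628 0.20821894 0.11684078] [-1.51386001 -0.86843424 -4.26570225] [ 9.99819762e-01  1.89141394e-02 -1.59543436e-03  3.90767619e-04]
```

View pics/c2.png

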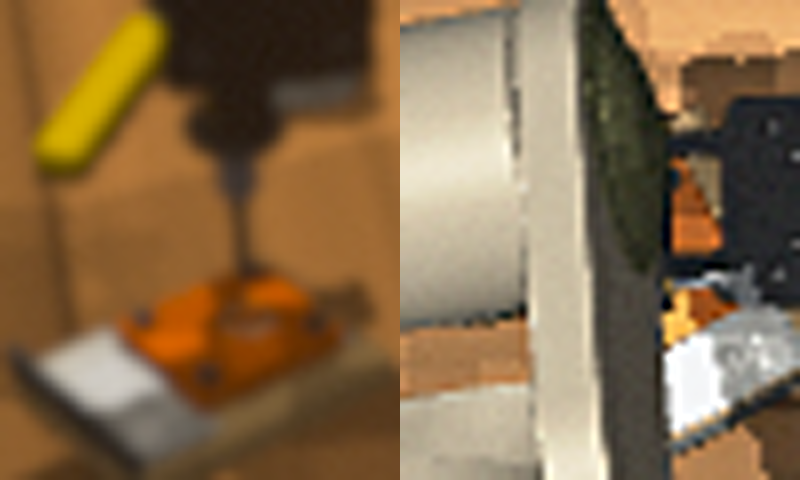

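```bash
python3 - <<'E'
from h import *
x,y,z=.4889,.2082,.1168
for n,dz in(("collar ctr",-.009+.003),("nose end",-.034)):
    print(n,((proj("side",[x,y,z+dz])-[197,120]+.5)*8).round(1))
print("hole pred",((proj("side",[x,y,.025])-[197,120]+.5)*8).round(1))
for d in([.005,0],[0,.005]): print(d,((proj("side",[x+d[0],y+d[1],.025])-[197,120]+.5)*8).round(1))
for zz in(.04,.05,.055,.06): print("tip",zz,((proj("side",[x,y,zz])-[197,120]+.5)*8).round(1))
print("hole0 in crop",(227.6-197+.5)*8,(159.3-120+.5)*8)
E
```

```text
collar ctr [228.8 121.3]
nose end [232.3 186.3]
hole pred [239.2 313.9]
[0.005, 0] [252.4 312.5]
[0, 0.005] [237.4 306.1]
tip 0.04 [237.5 281.6]
tip 0.05 [236.3 259.8]
tip 0.055 [235.7 248.8]
tip 0.06 [235.1 237.7]
hole0 in crop 248.79999999999995 318.4000000000001
```

The side crop shows the pin hanging just above the ringed hole, with the pin tip at about (244,270) and the hole at (249,320). The hole lies about 1 mm towards +x. I correct that and go down into the funnel.

move_arm --deltas '[[[0.1,0,0],0,245],[[0.1,0,0.3],0,245],[[0.1,0,0.6],0,245],[[0.1,0,1.0],0,245],[[0.1,0,1.4],0,245],[[0.1,0,1.8],0,245],[[0.1,0,2.1],0,245],[[0.1,0,2.4],0,245],[[0.1,0,2.5],0,245],[[0.1,0,2.5],0,245]]'

```text
time_s: 8.68
position: [0.4906, 0.2087, 0.0937]
tcp_rot: [1.0, 0.019, -0.0, 0.0]
force: [0.2, 0.3, -3.1]
opening: 0.0194
grasp_force: 49.6
```

move_arm --deltas '[[[0,0,0],0,245],[[0,0,0],0,245],[[0,0,0.1],0,245],[[0,0,0.1],0,245],[[0,0,0.2],0,245],[[0,0,0.2],0,245],[[0,0,0.3],0,245],[[0,0,0.3],0,245],[[0,0,0.3],0,245],[[0,0,0.3],0,245]]'

```text
time_s: 9.52
position: [0.4905, 0.2087, 0.0908]
tcp_rot: [1.0, 0.019, -0.0, 0.0]
force: [-0.8, 0.6, -4.7]
opening: 0.0196
grasp_force: 49.6
```

move_arm --deltas '[[[0,0,0.1],0,245],[[0,0,0.1],0,245],[[0,0,0.2],0,245],[[0,0,0.2],0,245],[[0,0,0.3],0,245],[[0,0,0.3],0,245],[[0,0,0.4],0,245],[[0,0,0.4],0,245],[[0,0,0.4],0,245],[[0,0,0.4],0,245]]'

```text
time_s: 10.35
position: [0.4906, 0.2087, 0.0869]
tcp_rot: [1.0, 0.019, -0.0, 0.0]
force: [-0.9, 0.1, -3.6]
opening: 0.0195
grasp_force: 49.6
```

move_arm --deltas '[[[0,0,0.1],0,245],[[0,0,0.1],0,245],[[0,0,0.1],0,245],[[0,0,0.2],0,245],[[0,0,0.2],0,245],[[0,0,0.2],0,245],[[0,0,0.2],0,245],[[0,0,0.2],0,245],[[0,0,0.2],0,245],[[0,0,0.2],0,245]]'

```text
time_s: 11.18
position: [0.4907, 0.2087, 0.0849]
tcp_rot: [1.0, 0.019, -0.0, 0.0]
force: [-2.7, 1.1, -2.4]
opening: 0.0197
grasp_force: 49.6
```

move_arm --deltas '[[[0,0,0.1],0,245],[[0,0,0.1],0,245],[[0,0,0.1],0,245],[[0,0,0.1],0,245],[[0,0,0.2],0,245],[[0,0,0.2],0,245],[[0,0,0.2],0,245],[[0,0,0.2],0,245],[[0,0,0.2],0,245],[[0,0,0.2],0,245]]'

```text
time_s: 12.02
position: [0.4908, 0.2087, 0.0831]
tcp_rot: [1.0, 0.019, 0.0, -0.0]
force: [-2.8, -0.6, 3.2]
opening: 0.0198
grasp_force: 49.6
```

move_arm --deltas '[[[0,0,0],0,245],[[0,0,0.05],0,245],[[0,0,0.05],0,245],[[0,0,0.1],0,245],[[0,0,0.1],0,245],[[0,0,0.1],0,245],[[0,0,0.1],0,245],[[0,0,0.1],0,245],[[0,0,0.1],0,245],[[0,0,0.1],0,245]]'

```text
time_s: 12.85
position: [0.4907, 0.2087, 0.082]
tcp_rot: [1.0, 0.019, 0.0, -0.0]
force: [-3.2, 0.5, 4.3]
opening: 0.0195
grasp_force: 49.6
```

move_arm --deltas '[[[0,0,0],0,245],[[0,0,0.05],0,245],[[0,0,0.05],0,245],[[0,0,0.1],0,245],[[0,0,0.1],0,245],[[0,0,0.1],0,245],[[0,0,0.1],0,245],[[0,0,0.1],0,245],[[0,0,0.1],0,245],[[0,0,0.1],0,245]]'

```text
time_s: 13.68
position: [0.4908, 0.2087, 0.0812]
tcp_rot: [1.0, 0.019, 0.0, -0.0]
force: [-2.7, -0.4, 6.1]
opening: 0.0196
grasp_force: 49.6
```

move_arm --deltas '[[[0,0,0],0,245],[[0,0,0.05],0,245],[[0,0,0.05],0,245],[[0,0,0.1],0,245],[[0,0,0.1],0,245],[[0,0,0.1],0,245],[[0,0,0.1],0,245],[[0,0,0.1],0,245],[[0,0,0.1],0,245],[[0,0,0.1],0,245]]'

```text
time_s: 14.52
position: [0.4909, 0.2087, 0.0804]
tcp_rot: [1.0, 0.019, 0.0, -0.0]
force: [-3.3, -0.1, 8.4]
opening: 0.0201
grasp_force: 49.6
```

move_arm --deltas '[[[0,0,0],0,245],[[0,0,0.05],0,245],[[0,0,0.05],0,245],[[0,0,0.05],0,245],[[0,0,0.05],0,245],[[0,0,0.05],0,245],[[0,0,0.05],0,245],[[0,0,0.05],0,245],[[0,0,0.05],0,245],[[0,0,0.05],0,245]]'

```text
time_s: 15.35
position: [0.4909, 0.2087, 0.08]
tcp_rot: [1.0, 0.019, 0.0, -0.0]
force: [-2.4, 0.0, 9.1]
opening: 0.0195
grasp_force: 49.6
```

move_arm --deltas '[[[0,0,0],0,245],[[0,0,0.05],0,245],[[0,0,0.05],0,245],[[0,0,0.05],0,245],[[0,0,0.05],0,245],[[0,0,0.05],0,245],[[0,0,0.05],0,245],[[0,0,0.05],0,245],[[0,0,0.05],0,245],[[0,0,0.05],0,245]]'

```text
time_s: 16.18
position: [0.4907, 0.2087, 0.079]
tcp_rot: [1.0, 0.019, -0.0, -0.0]
force: [-2.5, 0.2, 3.8]
opening: 0.0198
grasp_force: 49.6
```

The force fell from 12 N to about 7 N, so the catch snapped. I withdraw straight up.

move_arm --deltas '[[[0,0,-0.3],0,245],[[0,0,-0.8],0,245],[[0,0,-1.5],0,245],[[0,0,-2.5],0,245],[[0,0,-3.8],0,245],[[0,0,-5.2],0,245],[[0,0,-6.6],0,245],[[0,0,-8.0],0,245],[[0,0,-8.8],0,245],[[0,0,-9.1],0,245]]'

```text
time_s: 17.02
position: [0.4913, 0.2088, 0.1717]
tcp_rot: [1.0, 0.019, 0.002, -0.0]
force: [0.2, 0.3, -2.7]
opening: 0.0196
grasp_force: 49.6
```

move_arm --deltas '[[[0.1,1.5,0],0,245],[[0.3,4.5,0],0,245],[[0.5,8.0,0],0,245],[[0.7,11.5,0],0,245],[[0.9,15.0,0],0,245],[[1.0,18.0,0],0,245],[[1.1,20.5,0],0,245],[[1.2,21.7,0],0,245],[[1.2,22.2,0],0,245],[[1.2,22.2,0],0,245]]'

```text
time_s: 17.85
position: [0.511, -0.013, 0.1697]
tcp_rot: [1.0, 0.018, -0.0, -0.0]
force: [0.4, -0.3, -3.0]
opening: 0.0197
grasp_force: 49.6
```

move_arm --deltas '[[[0,0,0],0,245],[[0,0,0],0,245],[[0,0,0],0,245],[[0,0,0],0,245],[[0,0,0],0,245],[[0,0,0],0,245],[[0,0,0.3],0,245],[[0,0,0.6],0,245],[[0,0,0.9],0,245],[[0,0,1.0],0,245]]'

```text
time_s: 18.68
position: [0.5107, -0.0127, 0.1593]
tcp_rot: [1.0, 0.019, -0.001, -0.0]
force: [0.0, 0.1, -2.2]
opening: 0.0198
grasp_force: 49.6
```

move_arm --deltas '[[[0,0,0.6],0,245],[[0,0,1.4],0,245],[[0,0,2.3],0,245],[[0,0,3.2],0,245],[[0,0,4.2],0,245],[[0,0,5.2],0,245],[[0,0,6.2],0,245],[[0,0,7.0],0,245],[[0,0,7.5],0,245],[[0,0,7.7],0,245]]'

```text
time_s: 19.52
position: [0.5107, -0.0127, 0.082]
tcp_rot: [1.0, 0.019, -0.001, -0.0]
force: [-0.2, -0.1, -2.0]
opening: 0.0198
grasp_force: 49.6
```

move_arm --deltas '[[[0,0,0.1],0,245],[[0,0,0.2],0,245],[[0,0,0.4],0,245],[[0,0,0.5],0,245],[[0,0,0.6],0,245],[[0,0,0.6],0,245],[[0,0,0.6],0,245],[[0,0,0.6],0,245],[[0,0,0.6],0,245],[[0,0,0.6],0,245]]'

```text
time_s: 20.35
position: [0.511, -0.0127, 0.077]
tcp_rot: [1.0, 0.019, 0.0, 0.0]
force: [0.4, -0.1, -2.9]
opening: 0.0199
grasp_force: 49.6
```

move_arm --deltas '[[[0,0,0],0,245],[[0,0,0.05],0,245],[[0,0,0.1],0,245],[[0,0,0.15],0,245],[[0,0,0.15],0,245],[[0,0,0.15],0,245],[[0,0,0.15],0,245],[[0,0,0.15],0,245],[[0,0,0.15],0,245],[[0,0,0.15],0,245]]'

```text
time_s: 21.18
position: [0.511, -0.0127, 0.0755]
tcp_rot: [1.0, 0.019, 0.0, -0.0]
force: [0.3, 1.1, -2.9]
opening: 0.0195
grasp_force: 49.6
```

move_arm --deltas '[[[0,0,0],0,245],[[0,0,0.05],0,245],[[0,0,0.05],0,245],[[0,0,0.1],0,245],[[0,0,0.1],0,245],[[0,0,0.1],0,245],[[0,0,0.1],0,245],[[0,0,0.1],0,245],[[0,0,0.1],0,245],[[0,0,0.1],0,245]]'

```text
time_s: 22.02
position: [0.511, -0.0127, 0.0748]
tcp_rot: [1.0, 0.019, 0.0, 0.0]
force: [-2.3, 0.4, 5.6]
opening: 0.0197
grasp_force: 49.6
```

Collar contact (+8 N) at the height where I gripped it. I open evenly and slowly, then rise.

move_arm --deltas '[[[0,0,0],0,210],[[0,0,0],0,190],[[0,0,0],0,170],[[0,0,0],0,140],[[0,0,0],0,100],[[0,0,0],0,60],[[0,0,0],0,20],[[0,0,0],0,0],[[0,0,0],0,0],[[0,0,0],0,0]]' --squeeze 5

```text
time_s: 22.85
position: [0.511, -0.0127, 0.0745]
tcp_rot: [1.0, 0.019, 0.0, -0.0]
force: [-0.1, 0.7, 0.9]
opening: 0.0735
grasp_force: 0.0
```

move_arm --deltas '[[[0,0,0],0,0],[[0,0,-0.5],0,0],[[0,0,-1.5],0,0],[[0,0,-3.0],0,0],[[0,0,-4.5],0,0],[[0,0,-6.5],0,0],[[0,0,-8.5],0,0],[[0,0,-10.5],0,0],[[0,0,-12.0],0,0],[[0,0,-12.5],0,0]]'

```text
time_s: 23.68
position: [0.5116, -0.0128, 0.202]
tcp_rot: [1.0, 0.019, 0.002, 0.001]
force: [0.6, 0.1, -0.0]
opening: 0.0883
grasp_force: 0.0
```

```bash
python3 - <<'E'
from h import *
from bench import r,capture
s=r.state();print(s["time_s"],s["position"],s["opening"])
im=capture("side");cv2.imwrite("pics/end.png",cv2.resize(im[130:230,180:310,::-1],(780,600),interpolation=cv2.INTER_CUBIC))
E
```

```text
23.6833 [ 0.51164593 -0.01281062  0.2020435 ] 0.08826075145004628
```

View pics/end.png

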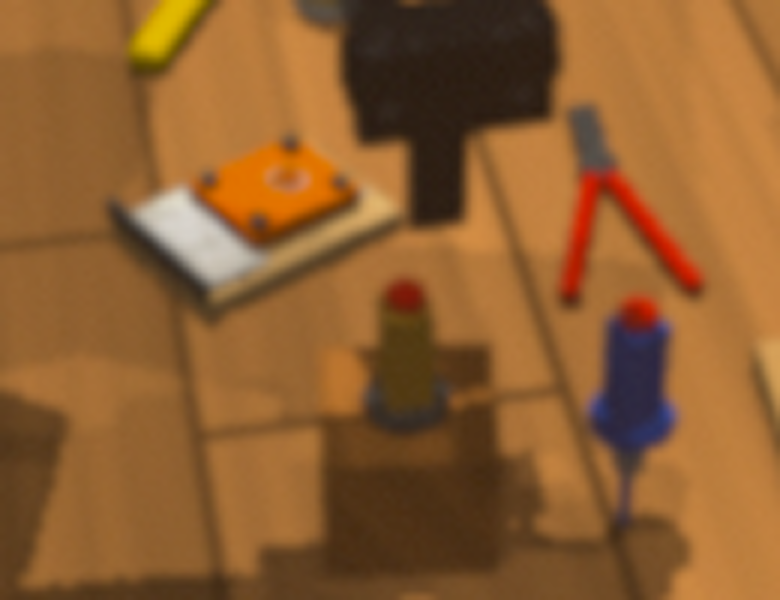

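The punch stands upright on its collar in the holder, cap at (405,296) and collar at (406,400). The gripper is clear and nothing else has moved.

```bash
python3 -c "
from bench import r
print(r.close_job())"
```

```text
the job is handed in; nothing more can be done
None
```

The punch snapped once through the orange plate (force fell from about 12 N to 7 N, well under 25 N) and stands upright on its collar in its holder; the job is handed in at about 24 s, with no verdict returned.

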